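# Hook a relay module on the sloping rail and snap its foot clip

### The arm

A 7-joint arm with a two-finger parallel gripper is mounted at the origin on a cart in front of the work surface, level with it; the furniture and walls round the work are solid. World frame = base frame: x ahead of the robot, y to its left, z up, the work surface at z = 0. Lengths are in mm, angles in rad, forces in N, time in s.
With the tool pointing down it reaches from about 400 to 850 mm from the base axis. Payload 4.5 kg.
Tool frame: the origin (TCP) lies midway between the tips of the shut fingers; the grasp point (between the pads) lies 19 mm behind it; z points along the fingers, y is the line along which they close (so a half turn about z gives the same grasp; the last joint's range is limited). The gripper opens to 85 mm and grips with 20 to 120 N. Pads are 22 mm wide; open, the fingers measure 114 mm over their backs; the gripper's body (76 mm by 85 mm) begins 54 mm behind the grasp point. The pads swing forward as they close: fully open they stand 13 mm farther back than shut.
Start: joints at [1.228, 0.689, -0.195, 1.565, 0.157, 0.902, -0.215], TCP at [229.997, -581.167, 231.317] pointing down, gripper open.
Joint ranges: [-3.01, 3.01], [-0.46, 2.08], [-1.47, 1.51], [0.13, 2.56], [-1, 4.14], [0.04, 2.09], [-2.66, 2.66]. Speed limits (rad/s): [2.57, 2.57, 3.14, 3.14, 3.14, 3.14, 3.14].

### API

Orientations are given as a unit quaternion [x, y, z, w].
In Python, from workcell import r gives the robot as it stands.
- The arm moves only by the shell command python3 -m creep 'ROWS' [OPENING]. ROWS is JSON, a list of rows, each a list of 4 numbers: the shift along the tool's x, y, z in m, then the turn about the tool's z in rad. A call has 1 to 10 rows; each row is the pose to reach, as a shift and turn from the pose commanded when the call began, along the tool's axes at that moment; what a row does not reach only later rows make up. A row lasts 1/10 s, in which the tool goes at most 50 mm and 8.59 degrees, less where a joint would pass 70% of its speed; a pose out of reach is approached as far as the arm can. A call with a gripper value outside its range is refused whole. OPENING is the opening, from -1 (shut) to 1 (fully open), so that 0 is half open, set as the call begins (- or left out, the last holds). The fingers move at their own pace and stop on an object; the grip force is fixed at half the most. Time passes only in rows, so rows that repeat a pose let the fingers close. It gives the time, the measured TCP pose, the force, the opening and the grip force at its end, in the units of the state.
- r.get_state(): the state, without advancing time (a new reading comes with each control period).
- r.snapshot(name): name is "scene" or "top"; returns (picture, depth): 420x560x3 uint8, red, green, blue; 420x560 float32, mm along the optical axis (not along the pixel's ray), 0 where there is no reading.
- r.camera_info(name): a dict with "intrinsics" (3x3 intrinsics, pixels), "eye" and "rotation" of the camera in the world. Camera axes: x right, y down, z forward; pixel columns grow to the right and rows downward; lengths in mm; the calibration is good to about 2 mm. A picture is of the moment at which its call begins. camera_info takes no time and is no camera call.
- r.hand_in(): hands the job in; it is judged then, once.
The state is a dict: "clock": time; "qpos": joint angles; "qd": joint speeds; "joint_efforts": joint torques, N m; "eef_pos": TCP position; "ee_rot": TCP orientation; "contact_force": force on the tool from outside, world axes, zero at the start; "ft_torque": the same for the moment, N m; "finger_gap": opening from 0.0 (shut) to 1.0 (fully open); "gripper_force": force on a finger pad.
Only numpy, scipy, OpenCV 4.12 (cv2) and the standard library are available. Lean on these libraries where they do the work, as an engineer would, in place of code of your own. Each camera call takes 0.05 s, during which the arm holds its last target. There are 200 camera calls.

### The job

The bench's suction control is missing a module: take the loose relay module and mount it anywhere on the free stretch of the sloping rail. Hook its lip over the rail's upper edge with the foot still raised, then tilt the foot down until its clip snaps under the lower edge and the module sits flat on the rail like its neighbour, and let go. Work by feel, since the rail may sit several millimetres off; never load the rail with more than about 50 newtons, and do not shift the other things on the bench.

Things in the scene. Friction and masses are not known exactly. Their poses are not given: they have to be found in the camera images.
- module: The loose relay module: grey stepped plastic case, 36 wide (y), 55.5 long (x), 58 high, about 155 g, lying level. Origin on its underside, z up; +x to its LIP end, -x to its FOOT end. Lower case x -32..23.5, z 13..33; upper block x -5..23.5, z 33..58; the step over the foot (x -32..-5, z = 33) is a good place to press. Its SEAT, the flat underside at z = 13, ends up on the rail's top with +x up the slope.
- module_grip (a point): Centre of the module's upper block (36 wide along its y, 28 long, 25 high), the place to grasp: module x = 9, y = 0, z = 45. Axes as module.
- module_lip (a point): Point in the slot of the lip, module x = 16, y = 0, z = 10. The lip is a hook: stem x 18..23.5, z 0..13, and a toe sloping from the stem down and back to x = 13.5. The slot between toe and seat takes the rail's upper edge: 3.7 high at the stem, flared by 25 degrees to 5.8 at its mouth, so it goes on with the module level (25 degrees to the rail); the stem's inner face, x = 18, stops on the edge.
- clip_tip (a point): Tip of the nose of the black foot clip, module x = -14.2, y = 0, z = 8.4 at rest; the nose slopes 35 degrees. Beside the clip are two rigid cheeks, x -32..-21.5, z 0..13. With the lip hooked, the nose meets the rail's lower edge when the module is still tilted about 15 degrees to the rail.
- foot_clip (a joint): The foot clip's travel (m): 0 = out, as at rest; up to 0.006 pushed back to -x. Pushing the foot down drives it back about 4 mm against its spring (2 N at rest, 0.6 N per mm more; needs some 5 to 8 N at the foot), then it snaps under the rail's lower edge, back to below 0.002.
- console: The grey sheet-steel stand, fixed to the bench, footprint 120 x 220 mm. Origin on the bench below the rail's middle; x to the back (the slope rises that way), y along the rail, z up. It carries the sloping deck (25 degrees) and the rail.
- deck: The sloping part. Origin: nominal middle of the rail's top face, 60 mm over the bench; x up the slope, y along the rail to the left, z square off the slope (25 degrees from vertical, towards the front). The aluminium rail runs along y: flange 36 wide (x -18..18), 2.5 thick, top face z = 0, its edges overhang the 20 mm web by 8; deck plate at z = -30.
- rail_edge (a point): Nominal upper edge of the rail's top face at the middle of the free stretch, deck x = 18, y = -19, z = 0. The rail sits in slotted holes on spacers: its true place is up to 6 mm up or down the slope (deck x) and up to 4 mm further off or nearer to the deck plate (deck z) than nominal, differently each time and not reported; it is tight and does not move.
- rail_free (a point): Middle of the free stretch of the rail, nominally: deck x = 0, y = -19, z = 0. The stretch runs from y = -91 (an end clamp, 12 above the rail) to y = 53, where a module of the same kind is already fitted (y 53..89; its top is 45 above the rail).
- cast: Bystander: tan plaster cast, 54 x 58 x 34 mm, origin under it
- cast_2: Bystander: white plaster cast, 55 x 60 x 31 mm, origin under it
- chuck: Bystander: small steel chuck lying, 12 x 40 x 11 mm, origin under it
- plaster: Bystander: white plaster block, 30 x 34 x 24 mm, origin under it
- lying_bottle: Bystander: small white bottle with black cap lying on its side, 22 x 63 x 22 mm, origin under it
- brush: Bystander: purple nail brush, 30 x 85 x 55 mm, origin under it

How it is judged:
By the outcome, as a careful person would: the job done as asked, in the order asked, and still so for the second after the job is handed in, with the robot touching nothing.
It also fails if it takes over 43 s, if anything falls off the work surface, if the arm or the gripper's body presses on something with over 40 N, if the wrist force passes 120 N, or if a joint passes its speed limit or range.

## Working session

There is one attempt and no reset: what is moved stays moved. The work goes in short steps, Python scripts to look and compute and a shell command to move; the robot and the scene stay as the last step left them, time stands still between calls to the robot, and variables do not carry over. Pictures are saved under pics/ and viewed, at most 10 in all, crops included, and the job is handed in when it is done.

```bash
mkdir -p pics; cat > h.py <<'E'
import numpy as np, cv2
from workcell import r
from scipy.spatial.transform import Rotation as R
def cloud(n):
    im,d=r.snapshot(n); c=r.camera_info(n); K=np.array(c["intrinsics"]);Rt=np.array(c["rotation"]);e=np.array(c["eye"])
    v,u=np.mgrid[:420,:560]
    p=np.stack([(u-K[0,2])/K[0,0]*d,(v-K[1,2])/K[1,1]*d,d],-1)@Rt.T+e
    p[d==0]=np.nan
    return im,p
E
python3 - <<'E'
from h import *
s=r.get_state();print(s)
for n in("scene","top"):
    im,p=cloud(n);cv2.imwrite(f"pics/{n}0.png",im[...,::-1]);np.save(n+"0.npy",p)
    print(r.camera_info(n))
E
```

```text
{'clock': 0.0, 'qpos': array([ 1.22781452,  0.69001206, -0.19451039,  1.56637131,  0.15728904,
        0.9025113 , -0.21510582]), 'qd': array([-0.00111149, -0.00095939,  0.00017606, -0.0010372 ,  0.00061226,
       -0.00145893, -0.00198052]), 'joint_efforts': array([-4.80871477e-04, -5.39601660e+01, -1.26658402e+00, -1.58538973e+01,
        9.08266869e-03,  9.52550123e-03,  8.09280664e-06]), 'eef_pos': array([ 229.66106518, -580.55343019,  230.4591769 ]), 'ee_rot': array([ 9.82299630e-01,  1.87313972e-01, -2.43728231e-04, -9.24006207e-04]), 'contact_force': array([-0.11619364,  0.24100918,  0.1569204 ]), 'ft_torque': array([ 0.01113353, -0.04444354, -0.02487492]), 'gripper_force': 0.0, 'finger_gap': 1.0005296506718508}Traceback (most recent call last):
  File "<stdin>", line 4, in <module>
  File "h.py", line 7, in cloud
    p=np.stack([(u-K[0,2])/K[0,0]*d,(v-K[1,2])/K[1,1]*d,d],-1)@Rt.T+e
      ~~~~~~~~~~~~~~~~~~~~~~~~~~~~~~~~~~~~~~~~~~~~~~~~~~~~~~~~^~~~~
ValueError: matmul: Input operand 1 has a mismatch in its core dimension 0, with gufunc signature (n?,k),(k,m?)->(n?,m?) (size 4 is different from 3)
```

```bash
sed -i 's/Rt=np.array(c\["rotation"\])/Rt=R.from_quat(c["rotation"]).as_matrix()/' h.py
python3 - <<'E'
from h import *
for n in("scene","top"):
    im,p=cloud(n);cv2.imwrite(f"pics/{n}0.png",im[...,::-1]);np.save(n+"0.npy",p)
    print(r.camera_info(n), p[200,280])
E
```

```text
{'intrinsics': array([[425.67525649,   0.        , 286.16413164],
       [  0.        , 425.67525649, 203.18369267],
       [  0.        ,   0.        ,   1.        ]]), 'eye': array([ 13.43422607, 606.46323089, 782.35007088]), 'rotation': array([-0.31331542,  0.86060272, -0.38119538,  0.1260416 ])} [561.70140698 -60.08981661  -1.54515505]
{'intrinsics': array([[442.87004386,   0.        , 285.85480291],
       [  0.        , 442.87004386, 217.61688135],
       [  0.        ,   0.        ,   1.        ]]), 'eye': array([ 387.5357127 ,    6.66513158, 1069.68734546]), 'rotation': array([ 0.71084517, -0.70085949,  0.04944376, -0.03241028])} [555.57343588  -3.51878678  -1.78475011]
```

View pics/scene0.png

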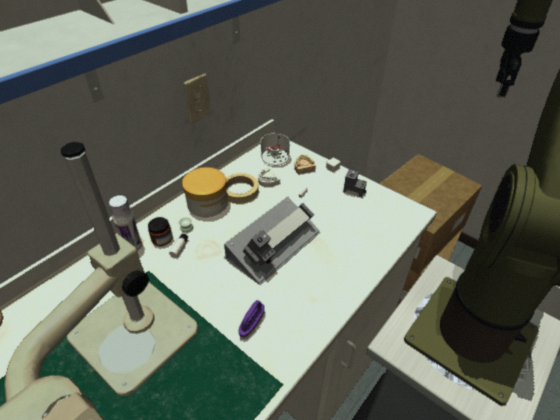

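View pics/top0.png

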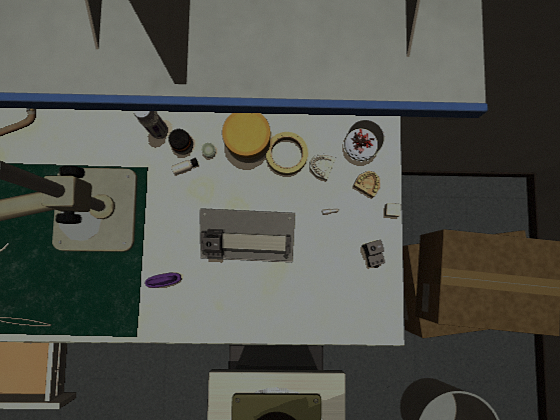

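Scene view: the console is around (272,238) and the loose module around (354,183). Top view: the console is at (247,236), with the fitted module at (212,243) and the rail from (225,243) to (290,245). The loose module is at (373,254).

```bash
python3 - <<'E'
from h import *
t=np.load("top0.npy"); s=np.load("scene0.npy")
a=cv2.imread("pics/top0.png")[225:285,340:410]; b=cv2.imread("pics/scene0.png")[160:205,330:380]
c=cv2.imread("pics/top0.png")[200:270,190:305]
f=lambda x,k:cv2.resize(x,None,fx=k,fy=k,interpolation=cv2.INTER_CUBIC)
A=np.zeros((600,800,3),np.uint8)
for im,x,y in((f(a,5),0,0),(f(b,7),400,0),(f(c,4),0,310)):
    im=im[:600-y,:800-x];A[y:y+im.shape[0],x:x+im.shape[1]]=im
cv2.imwrite("pics/c1.png",A)
both=np.vstack([t.reshape(-1,3),s.reshape(-1,3)]);both=both[~np.isnan(both).any(1)]
np.save("both.npy",both)
c0=np.nanmean(t[250:258,368:378].reshape(-1,3),0);print(c0)
for name,q in(("top",t),("scene",s)):
  q=q.reshape(-1,3);m=q[(np.abs(q[:,:2]-c0[:2])<60).all(1)]
  tb=m[np.abs(m[:,2])<6];print(name,"table z",np.median(tb[:,2]))
  for lo,hi in((50,65),(27,40),(8,70)):
    k=m[(m[:,2]>lo)&(m[:,2]<hi)]
    if len(k)>5:print(lo,len(k),k.mean(0),cv2.minAreaRect(k[:,:2].astype(np.float32)))
# console: rail region rows in top image col ~ 255
for col in(240,260,280):
  for v in range(205,266,3): print(col,v,t[v,col].round(1))
E
```

```text
[ 426.08143708 -218.85732871   47.5163565 ]
top table z 0.8286329958435772
50 199 [ 440.81183314 -220.90129968   58.84417101] ((440.93609619140625, -221.54400634765625), (28.630001068115234, 36.258846282958984), 16.587753295898438)
27 196 [ 415.64228558 -226.71956678   33.83484609] ((427.67730712890625, -225.0589141845703), (55.29969024658203, 36.73775863647461), 17.470779418945312)
8 445 [ 427.31685861 -222.67891079   43.76953065] ((425.1518859863281, -225.97280883789062), (61.61073303222656, 37.018310546875), 17.373014450073242)
scene table z -0.5060848491938259
50 108 [ 438.35530068 -216.39714543   56.3830019 ] ((439.94189453125, -218.8990020751953), (28.343421936035156, 37.091552734375), 15.792646408081055)
27 140 [ 419.53084521 -218.77622355   32.67464293] ((426.95166015625, -222.76480102539062), (55.412601470947266, 38.23033905029297), 18.271732330322266)
8 385 [ 425.61252857 -214.92069851   36.56145273] ((423.8206481933594, -222.66983032226562), (61.08057403564453, 40.363075256347656), 17.464326858520508)
240 205 [541.   93.4   2.7]
240 208 [533.8  93.4   1.1]
240 211 [519.2  
[... 1030 characters left out ...]
]
260 259 [411.   42.3   7. ]
260 262 [404.   42.4  -0.6]
260 265 [396.8  42.2   2.2]
280 205 [ 5.43e+02 -3.70e+00 -3.00e-01]
280 208 [535.4  -3.8   1.5]
280 211 [528.6  -3.9  -2.8]
280 214 [513.6  -3.4  58.4]
280 217 [507.   -3.5  54.8]
280 220 [500.4  -3.7  51.9]
280 223 [493.2  -3.8  53.7]
280 226 [487.   -3.9  46. ]
280 229 [480.3  -4.1  43.4]
280 232 [473.7  -4.2  38.6]
280 235 [466.6  -4.3  39.9]
280 238 [458.   -4.1  62.9]
280 241 [451.2  -4.3  61.6]
280 244 [444.7  -4.4  55.9]
280 247 [437.9  -4.5  55.2]
280 250 [431.2  -4.7  50.9]
280 253 [425.5  -5.1  17.2]
280 256 [418.5  -5.3  14.3]
280 259 [411.5  -5.4  11.9]
280 262 [ 4.046e+02 -5.600e+00  4.000e-01]
280 265 [397.4  -5.7   1.4]
```

View pics/c1.png

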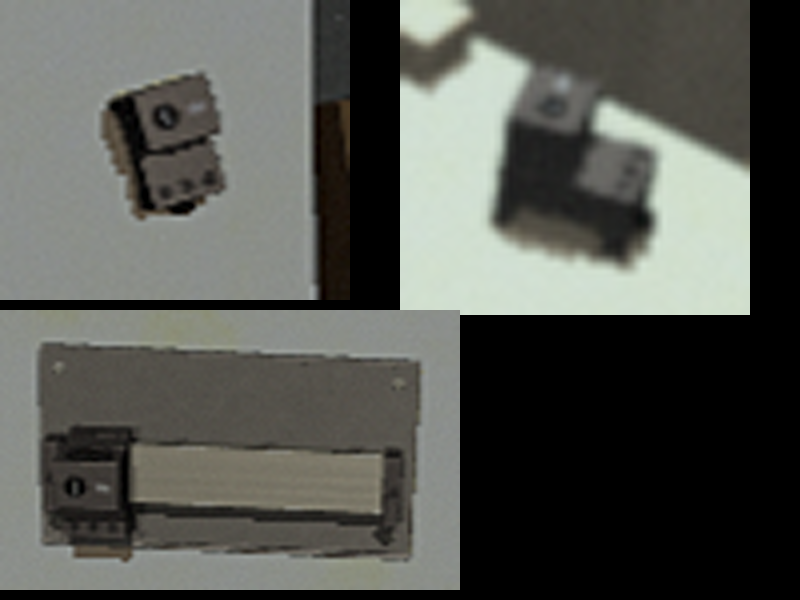

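The crops show the module's lip end pointing to +x at a yaw of about 17°. The rail is the beige band and its upper edge faces +x. I'll fit the rail in both views.

```bash
python3 - <<'E'
from h import *
for n in("top","scene"):
    im=cv2.imread(f"pics/{n}0.png").astype(float);p=np.load(n+"0.npy")
    # rail points: within y range, above deck plate: rough
    hsv=cv2.cvtColor(im.astype(np.uint8),cv2.COLOR_BGR2HSV)
    box=(p[...,0]>415)&(p[...,0]<480)&(p[...,1]>-60)&(p[...,1]<75)&(p[...,2]>42)&(p[...,2]<80)
    g=im[...,1];thr=(np.median(g[box])*0.75);m=box&(g>thr)
    q=p[m]; 
    for _ in range(3):
        A=np.c_[q[:,:2],np.ones(len(q))];c=np.linalg.lstsq(A,q[:,2],rcond=None)[0];res=q[:,2]-A@c;k=abs(res)<4*1.5;q=q[k]
    dp=(p[...,0]>475)&(p[...,0]<515)&(p[...,1]>-40)&(p[...,1]<110)&(p[...,2]>30)&(p[...,2]<70)
    d=p[dp];Ad=np.c_[d[:,:2],np.ones(len(d))];cd=np.linalg.lstsq(Ad,d[:,2],rcond=None)[0]
    nrm=np.array([-cd[0],-cd[1],1]);nrm/=np.linalg.norm(nrm)
    print(n,len(q),"rail plane",c,"tilt",np.degrees(np.arctan(np.hypot(*c[:2]))),"deck",cd,np.degrees(np.arctan(np.hypot(*cd[:2]))),"gap",((q-d.mean(0))@nrm).mean())
    yaw=np.arctan2(cd[1],cd[0]);print("yaw deck",np.degrees(yaw))
    for yb in range(-50,75,20):
        s=q[abs(q[:,1]-yb)<8]
        print(yb,np.percentile(s[:,0],[1,50,99]).round(1),s[:,1].min().round(),s[np.argmax(s[:,0])].round(1))
    # console deck extents
    dd=p.reshape(-1,3);dd=dd[(dd[:,0]>380)&(dd[:,0]<560)&(abs(dd[:,1]-20)<150)&(dd[:,2]>10)&(dd[:,2]<75)]
    print("foot",cv2.minAreaRect(dd[:,:2].astype(np.float32)))
E
```

```text
top 570 rail plane [ 4.68470858e-01 -1.32041749e-02 -1.50249659e+02] tilt 25.110461671661106 deck [ 4.68618242e-01 -1.47329226e-02 -1.83387681e+02] 25.119521787566097 gap 29.984683854099057
yaw deck -1.8007329938773011Traceback (most recent call last):
  File "<stdin>", line 18, in <module>
    return _quantile_unchecked(
        a, q, axis, out, overwrite_input, method, keepdims, weights)
    return _ureduce(a,
                    func=_quantile_ureduce_func,
    ...<5 lines>...
                    overwrite_input=overwrite_input,
                    method=method)
    r = func(a, **kwargs)
    result = _quantile(arr,
                       quantiles=q,
    ...<2 lines>...
                       out=out,
                       weights=wgt)
    slices_having_nans = np.isnan(arr[-1, ...])
                                  ~~~^^^^^^^^^
IndexError: index -1 is out of bounds for axis 0 with size 0
```

```bash
python3 - <<'E'
from h import *
y0=-1.8
for n in("top","scene"):
    im=cv2.imread(f"pics/{n}0.png").astype(float);p=np.load(n+"0.npy");g=im[...,1]
    box=(p[...,0]>410)&(p[...,0]<485)&(p[...,1]>-20)&(p[...,1]<125)&(p[...,2]>42)&(p[...,2]<80)
    b0=box&(p[...,0]>440)&(p[...,0]<458)&(p[...,1]>20)&(p[...,1]<80)
    m=box&(g>0.75*np.median(g[b0])); q=p[m]
    # keep near rail plane
    A=np.c_[q[:,:2],np.ones(len(q))]
    for _ in range(4):
        c=np.linalg.lstsq(A,q[:,2],rcond=None)[0];k=abs(q[:,2]-A@c)<5;q=q[k];A=A[k]
    print(n,len(q),c, "z at (450,40)",c@[450,40,1])
    for yb in range(-20,125,16):
        s=q[abs(q[:,1]-yb)<8]
        if len(s)>15: print(yb,np.percentile(s[:,0],[1,50,99]).round(1))
    print("y",np.percentile(q[:,1],[.3,99.7]))
    t=p.reshape(-1,3); t=t[(t[:,0]>400)&(t[:,0]<480)&(t[:,2]>80)&(t[:,2]<115)&(abs(t[:,1]-40)<140)]
    if len(t): print("neighbour",len(t),t.min(0),t.max(0),cv2.minAreaRect(t[:,:2].astype(np.float32)))
E
```

```text
top 883 [ 4.65413347e-01 -1.52747009e-02 -1.48845039e+02] z at (450,40) 59.97997863013009
-20 [431.8 451.4 462.4]
-4 [431.1 446.8 462.4]
12 [433.1 447.7 462.1]
28 [432.9 448.5 464.2]
44 [432.7 448.3 463.9]
60 [434.7 448.4 463.7]
76 [434.5 450.  465.7]
92 [434.4 450.1 465.6]
108 [434.3 449.9 465.4]
124 [436.3 451.7 466.2]
y [-15.52530723 123.35953819]
neighbour 303 [429.13970091 -24.11052322  80.0096091 ] [467.87297324 163.86865968 111.32526773] ((447.6226806640625, 69.85457611083984), (187.72996520996094, 38.78110122680664), 89.42008972167969)
scene 598 [ 4.20277642e-01 -1.23847091e-02 -1.29725152e+02] z at (450,40) 58.90439873731455
-4 [430.5 445.3 462.5]
12 [430.9 447.5 463.4]
28 [431.9 446.7 463.3]
44 [433.2 448.5 464.3]
60 [433.3 446.6 464.3]
76 [434.1 448.5 464.5]
92 [434.4 448.3 465.1]
108 [434.7 444.  464.4]
y [-12.81812943 118.26061731]
neighbour 268 [426.84688309 -16.91643777  80.25410757] [462.99528948 167.71084858 110.77993372] ((442.03131103515625, 75.69181823730469), (184.07830810546875, 35.69068908691406), 87.99066925048828)
```

```bash
python3 -m creep '[[0,0,0,0.08]]' 1; python3 - <<'E'
from h import *
s=r.get_state();T=R.from_quat(s["ee_rot"]);d=np.array([440.5,-220.5,120])-s["eef_pos"];print(T.inv().apply(d),T.as_matrix()[:,0])
E
```

```text
clock: 0.25
eef_pos: [229.8, -580.8, 230.8]
ee_rot: [0.989, 0.147, -0.0, -0.001]
contact_force: [0.4, -0.6, -1.4]
finger_gap: 0.999
gripper_force: 0.0
[ 306.4672421  -283.30752773  111.15235005] [9.56730166e-01 2.90976598e-01 9.50393263e-05]
```

```bash
python3 -m creep '[[0.031,-0.028,0.011,0],[0.061,-0.057,0.022,0],[0.092,-0.085,0.033,0],[0.123,-0.113,0.044,0],[0.153,-0.142,0.055,0],[0.184,-0.170,0.066,0],[0.215,-0.198,0.077,0],[0.245,-0.227,0.089,0],[0.276,-0.255,0.1,0],[0.306,-0.283,0.111,0]]' 1;python3 -m creep '[[0,0,0,0],[0,0,0,0]]'
cat > to.py <<'E'
import sys
from h import *
s=r.get_state();T=R.from_quat(s["ee_rot"]);d=np.array(list(map(float,sys.argv[1:4])))-s["eef_pos"];x=T.as_matrix()[:,0];print(T.inv().apply(d).round(1),s["eef_pos"].round(1),"yaw",np.degrees(np.arctan2(x[1],x[0])),T.as_matrix()[:,2].round(4),s["contact_force"].round(1))
E
python3 to.py 440.5 -220.5 24
```

```text
clock: 1.25
eef_pos: [440.7, -219.5, 119.8]
ee_rot: [0.989, 0.148, 0.0, 0.0]
contact_force: [0.0, 0.1, 0.5]
finger_gap: 1.001
gripper_force: 0.0
clock: 1.45
eef_pos: [440.3, -219.8, 119.9]
ee_rot: [0.989, 0.149, -0.0, -0.0]
contact_force: [0.1, -1.1, 0.1]
finger_gap: 1.0
gripper_force: 0.0
[ 0.1  0.8 95.9] [ 440.3 -219.8  119.9] yaw 17.18915057871806 [-7.e-04  5.e-04 -1.e+00] [ 0.1 -1.1  0.1]
```

```bash
python3 -m creep '[[0,0.0005,0.03,0],[0,0.0005,0.055,0],[0,0.0005,0.075,0],[0,0.0005,0.088,0],[0,0.0005,0.096,0],[0,0.0005,0.096,0]]' 1;python3 -m creep '[[0,0,0,0],[0,0,0,0],[0,0,0,0],[0,0,0,0],[0,0,0,0],[0,0,0,0],[0,0,0,0],[0,0,0,0]]' -1; python3 to.py 440 -220 24
```

```text
clock: 2.05
eef_pos: [439.4, -222.1, 23.8]
ee_rot: [0.989, 0.147, -0.0, -0.0]
contact_force: [0.2, 1.0, 0.9]
finger_gap: 0.997
gripper_force: 0.0
clock: 2.85
eef_pos: [440.4, -221.7, 25.1]
ee_rot: [0.989, 0.148, 0.001, 0.0]
contact_force: [-0.3, 0.9, 6.1]
finger_gap: 0.411
gripper_force: 59.7
[ 0.1 -1.7  1.1] [ 440.4 -221.7   25.1] yaw 17.012195591460237 [ 1.2e-03 -6.0e-04 -1.0e+00] [-0.3  0.9  6.1]
```

```bash
python3 -m creep '[[0,0,-0.01,0],[0,0,-0.03,0],[0,0,-0.06,0],[0,0,-0.09,0],[0,0,-0.115,0],[0,0,-0.13,0],[0,0,-0.135,0]]'; python3 -m creep '[[0.01,-0.024,0,0.03],[0.022,-0.054,0,0.07],[0.034,-0.084,0,0.11],[0.047,-0.114,0,0.15],[0.060,-0.145,0,0.19],[0.072,-0.175,0,0.23],[0.085,-0.205,0,0.27],[0.094,-0.230,0,0.30],[0.101,-0.248,0,0.32],[0.105,-0.256,0,0.329]]';  python3 -m creep '[[0,0,0,0],[0,0,0,0],[0,0,0,0]]'; python3 to.py 466.5 54 92
python3 - <<'E'
from h import *
A=[]
for n in("scene","top"):
    im,p=cloud(n);np.save(n+"1.npy",p)
    a=im[170:280,210:330,::-1] if n=="scene" else im[190:280,190:310,::-1]
    A.append(cv2.resize(a,(400,int(400*a.shape[0]/a.shape[1])),interpolation=cv2.INTER_CUBIC))
h=min(a.shape[0] for a in A);cv2.imwrite("pics/held.png",np.hstack([a[:h] for a in A]))
E
```

```text
clock: 3.55
eef_pos: [440.6, -221.9, 161.4]
ee_rot: [0.989, 0.148, 0.001, 0.001]
contact_force: [1.3, 0.1, -0.9]
finger_gap: 0.412
gripper_force: 60.0
clock: 4.55
eef_pos: [464.9, 56.3, 158.9]
ee_rot: [1.0, -0.015, -0.001, -0.0]
contact_force: [1.0, 0.7, -1.5]
finger_gap: 0.412
gripper_force: 60.0
clock: 4.85
eef_pos: [465.3, 52.3, 159.3]
ee_rot: [1.0, -0.017, -0.0, 0.001]
contact_force: [-0.0, 0.5, -1.1]
finger_gap: 0.415
gripper_force: 60.0
[ 1.2 -1.8 67.3] [465.3  52.3 159.3] yaw -1.9711900686921755 [-4.e-04 -1.e-03 -1.e+00] [-0.   0.5 -1.1]
```

View pics/held.png

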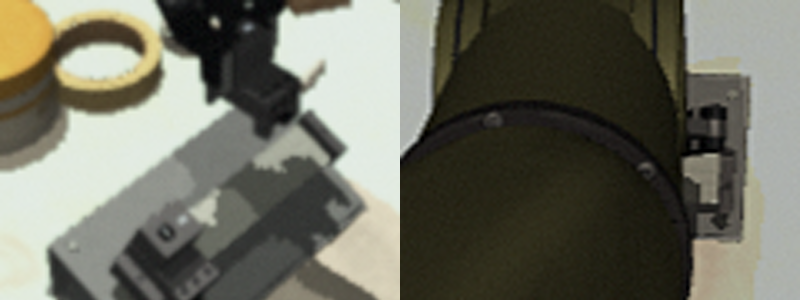

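The scene view shows the module held level over the back of the deck near (291,200). In the top view the arm hides most of it. I'll check the held height numerically.

```bash
python3 - <<'E'
from h import *
t=np.load("top1.npy");print(t[222:236:3,278:290:3].round(0).tolist())
s=np.load("scene1.npy");print(s[190:215:4,281:300:4].round(0).tolist())
E
```

```text
[[[474.0, 2.0, 254.0], [474.0, -3.0, 261.0], [473.0, -9.0, 264.0], [474.0, -15.0, 259.0]], [[467.0, 2.0, 267.0], [468.0, -3.0, 262.0], [468.0, -9.0, 263.0], [468.0, -15.0, 259.0]], [[462.0, 2.0, 264.0], [462.0, -4.0, 264.0], [463.0, -9.0, 260.0], [463.0, -15.0, 256.0]], [[458.0, 2.0, 251.0], [457.0, -4.0, 260.0], [457.0, -9.0, 263.0], [476.0, -20.0, 40.0]], [[452.0, 2.0, 252.0], [452.0, -4.0, 260.0], [451.0, -9.0, 263.0], [469.0, -21.0, 37.0]]]
[[[453.0, 70.0, 182.0], [452.0, 57.0, 174.0], [450.0, 45.0, 167.0], [443.0, 39.0, 167.0], [552.0, -123.0, -1.0]], [[453.0, 69.0, 169.0], [448.0, 62.0, 167.0], [441.0, 55.0, 167.0], [435.0, 49.0, 166.0], [428.0, 45.0, 168.0]], [[451.0, 72.0, 161.0], [441.0, 69.0, 165.0], [432.0, 67.0, 168.0], [426.0, 60.0, 167.0], [424.0, 49.0, 162.0]], [[450.0, 72.0, 150.0], [437.0, 75.0, 160.0], [426.0, 74.0, 165.0], [424.0, 62.0, 158.0], [425.0, 47.0, 148.0]], [[509.0, 0.0, 51.0], [501.0, -6.0, 51.0], [427.0, 73.0, 153.0], [426.0, 60.0, 144.0], [419.0, 55.0, 144.0]], [[501.0, 9.0, 49.0], [494.0, 1.0, 47.0], [428.0, 71.0, 139.0], [nan, nan, nan], [461.0, -4.0, 63.0]], [[493.0, 19.0, 47.0], [487.0, 10.0, 44.0], [481.0, 1.0, 41.0], [460.0, 13.0, 63.0], [453.0, 6.0, 62.0]]]
```

```bash
python3 -m creep '[[0.001,-0.001,0.015,0],[0.001,-0.001,0.035,0],[0.001,-0.001,0.052,0],[0.001,-0.001,0.062,0],[0.001,-0.001,0.067,0],[0.001,-0.001,0.069,0],[0.001,-0.001,0.069,0]]'; python3 -m creep '[[0,0,0.001,0],[0,0,0.002,0],[0,0,0.003,0],[0,0,0.004,0],[0,0,0.005,0],[0,0,0.006,0],[0,0,0.006,0]]';  python3 to.py 466.5 54 78
```

```text
clock: 5.65
eef_pos: [466.8, 54.8, 90.5]
ee_rot: [1.0, -0.016, 0.0, 0.0]
contact_force: [0.2, -0.0, -1.4]
finger_gap: 0.408
gripper_force: 60.1
clock: 6.35
eef_pos: [466.5, 54.9, 84.1]
ee_rot: [1.0, -0.016, -0.0, 0.0]
contact_force: [-0.7, -0.6, -2.3]
finger_gap: 0.412
gripper_force: 60.1
[0.  0.9 6.1] [466.5  54.9  84.1] yaw -1.8438510980174885 [-2.e-04 -1.e-04 -1.e+00] [-0.7 -0.6 -2.3]
```

```bash
python3 -m creep '[[0,0,0.001,0],[0,0,0.002,0],[0,0,0.003,0],[0,0,0.004,0],[0,0,0.004,0]]'; python3 -m creep '[[0,0,0.0005,0],[0,0,0.001,0],[0,0,0.001,0]]'; python3 to.py 466.5 54 78
```

```text
clock: 6.85
eef_pos: [466.5, 55.0, 80.1]
ee_rot: [1.0, -0.016, -0.0, 0.0]
contact_force: [0.8, -0.4, -1.7]
finger_gap: 0.412
gripper_force: 60.1
clock: 7.15
eef_pos: [466.6, 55.0, 79.2]
ee_rot: [1.0, -0.016, 0.0, 0.0]
contact_force: [-0.3, -1.1, -1.6]
finger_gap: 0.413
gripper_force: 60.1
[-0.   1.   1.2] [466.6  55.   79.2] yaw -1.8432205708580418 [ 0.e+00 -1.e-04 -1.e+00] [-0.3 -1.1 -1.6]
```

```bash
for i in 1; do python3 -m creep '[[0,0,0.0005,0],[0,0,0.001,0],[0,0,0.001,0]]'; done; python3 to.py 466.5 54 78
```

```text
clock: 7.45
eef_pos: [466.5, 54.9, 78.2]
ee_rot: [1.0, -0.016, -0.0, 0.0]
contact_force: [-0.2, -0.1, -0.8]
finger_gap: 0.412
gripper_force: 60.1
[0.  0.9 0.2] [466.5  54.9  78.2] yaw -1.8440819522983678 [-1.e-04 -1.e-04 -1.e+00] [-0.2 -0.1 -0.8]
```

```bash
python3 -m creep '[[0,0,0.0005,0],[0,0,0.0005,0],[0,0,0.0005,0]]';  python3 to.py 466.5 54 78
```

```text
clock: 7.75
eef_pos: [466.6, 54.9, 77.9]
ee_rot: [1.0, -0.016, 0.0, 0.0]
contact_force: [-0.1, -0.5, 0.4]
finger_gap: 0.417
gripper_force: 60.3
[-0.   0.9 -0.1] [466.6  54.9  77.9] yaw -1.845481467981199 [ 1.e-04 -1.e-04 -1.e+00] [-0.1 -0.5  0.4]
```

```bash
python3 -m creep '[[0,0,0.0005,0],[0,0,0.0005,0],[0,0,0.0005,0]]'; python3 to.py 466.5 54 78
```

```text
clock: 8.05
eef_pos: [466.6, 54.9, 77.7]
ee_rot: [1.0, -0.016, 0.0, -0.0]
contact_force: [-0.8, 0.0, 4.6]
finger_gap: 0.41
gripper_force: 61.2
[-0.1  0.9 -0.3] [466.6  54.9  77.7] yaw -1.8522513923241937 [ 4.e-04  1.e-04 -1.e+00] [-0.8  0.   4.6]
```

```bash
python3 -m creep '[[0,0,-0.0012,0],[0,0,-0.0012,0],[-0.001,0,-0.0012,0],[-0.002,0,-0.0012,0],[-0.003,0,-0.0012,0],[-0.004,0,-0.0012,0],[-0.005,0,-0.0012,0],[-0.006,0,-0.0012,0],[-0.007,0,-0.0012,0],[-0.007,0,-0.0012,0]]'; python3 to.py 456.5 54 78.5
```

```text
clock: 9.05
eef_pos: [459.3, 55.2, 78.5]
ee_rot: [1.0, -0.016, -0.0, 0.0]
contact_force: [0.4, -0.5, -1.2]
finger_gap: 0.413
gripper_force: 60.3
[-2.8  1.3 -0. ] [459.3  55.2  78.5] yaw -1.8438502344860965 [-3.e-04 -1.e-04 -1.e+00] [ 0.4 -0.5 -1.2]
```

```bash
python3 -m creep '[[-0.0007,0,0,0],[-0.0014,0,0,0],[-0.002,0,0,0],[-0.002,0,0,0]]'; python3 to.py 456.5 54 78.5;
```

```text
clock: 9.45
eef_pos: [457.4, 55.3, 78.5]
ee_rot: [1.0, -0.016, -0.0, 0.0]
contact_force: [0.6, 0.4, -1.2]
finger_gap: 0.413
gripper_force: 60.3
[-0.9  1.3 -0. ] [457.4  55.3  78.5] yaw -1.8388168413972035 [-1.e-04 -1.e-04 -1.e+00] [ 0.6  0.4 -1.2]
```

```bash
python3 -m creep '[[-0.0005,0,0,0],[-0.001,0,0,0],[-0.001,0,0,0]]'; python3 to.py 456.5 54 78.5;
```

```text
clock: 9.75
eef_pos: [456.5, 55.2, 78.5]
ee_rot: [1.0, -0.016, -0.0, 0.0]
contact_force: [0.2, 0.7, -1.4]
finger_gap: 0.413
gripper_force: 60.3
[ 0.1  1.2 -0. ] [456.5  55.2  78.5] yaw -1.845145578741052 [-1.e-04 -1.e-04 -1.e+00] [ 0.2  0.7 -1.4]
```

```bash
python3 -m creep '[[-0.0005,0,0,0],[-0.001,0,0,0],[-0.001,0,0,0]]'; python3 to.py 456.5 54 78.5;
```

```text
clock: 10.05
eef_pos: [456.0, 55.3, 78.5]
ee_rot: [1.0, -0.016, 0.0, 0.0]
contact_force: [0.9, 0.6, -1.7]
finger_gap: 0.41
gripper_force: 60.2
[0.5 1.3 0. ] [456.   55.3  78.5] yaw -1.8430021884639798 [ 9.e-04 -0.e+00 -1.e+00] [ 0.9  0.6 -1.7]
```

```bash
python3 -m creep '[[-0.0005,0,0,0],[-0.0005,0,0,0],[-0.0005,0,0,0]]'; python3 to.py 456.5 54 78.5;
```

```text
clock: 10.35
eef_pos: [455.9, 55.4, 78.6]
ee_rot: [1.0, -0.016, 0.001, -0.0]
contact_force: [2.2, -0.3, -2.4]
finger_gap: 0.412
gripper_force: 60.2
[0.7 1.3 0.1] [455.9  55.4  78.6] yaw -1.847563838781477 [ 0.0016  0.     -1.    ] [ 2.2 -0.3 -2.4]
```

```bash
python3 -m creep '[[0,0,-0.0005,0],[0,0,-0.001,0],[0,0,-0.0015,0],[0,0,-0.0015,0]]'; python3 to.py 456.5 54 78.5;
```

```text
clock: 10.75
eef_pos: [455.8, 55.4, 79.6]
ee_rot: [1.0, -0.016, 0.001, 0.0]
contact_force: [5.1, -0.3, -12.6]
finger_gap: 0.413
gripper_force: 61.5
[0.7 1.4 1.1] [455.8  55.4  79.6] yaw -1.8418524926245783 [ 1.1e-03 -1.0e-04 -1.0e+00] [  5.1  -0.3 -12.6]
```

```bash
python3 -m creep '[[0,0,0.001,0],[0.0003,0,0.0015,0],[0.0003,0,0.0015,0]]'; python3 -m creep '[[0,0,0,0],[0,0,0,0],[0,0,0,0],[0,0,0,0]]' 0.1; python3 to.py 456.5 54 160;python3 - <<'E'
from h import *
im,p=cloud("scene");np.save("scene2.npy",p)
cv2.imwrite("pics/rel.png",cv2.resize(im[165:285,210:330,::-1],(600,600),interpolation=cv2.INTER_CUBIC))
E
```

```text
clock: 11.05
eef_pos: [455.8, 55.4, 78.8]
ee_rot: [1.0, -0.016, 0.001, -0.0]
contact_force: [3.6, 0.6, -1.1]
finger_gap: 0.415
gripper_force: 63.1
clock: 11.45
eef_pos: [454.4, 55.3, 78.4]
ee_rot: [1.0, -0.016, -0.001, 0.0]
contact_force: [-0.3, 0.2, -0.5]
finger_gap: 0.55
gripper_force: 0.0
[  2.    1.2 -81.6] [454.4  55.3  78.4] yaw -1.8369603329550743 [-1.6e-03 -2.0e-04 -1.0e+00] [-0.3  0.2 -0.5]
```

View pics/rel.png

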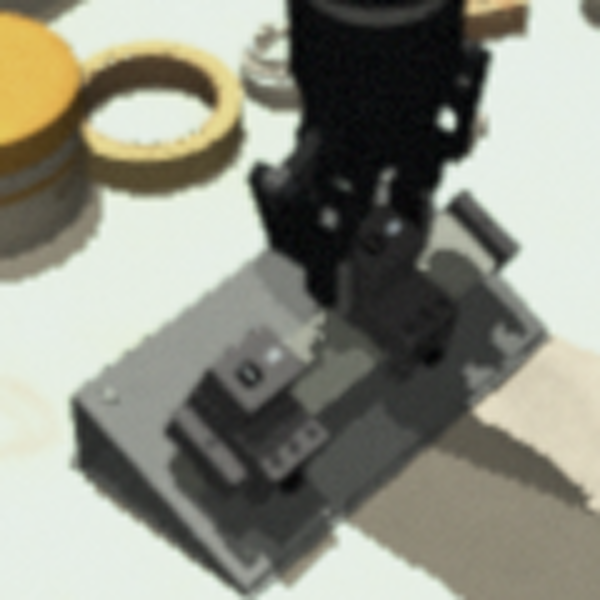

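The module hangs on the rail at crop (390,280) with its foot raised and the fingers clear of it. I'll lift, shut the fingers and move over the foot step.

```bash
python3 -m creep '[[0,0,-0.006,0],[0,0,-0.015,0],[0,0,-0.03,0],[0,0,-0.05,0],[0,0,-0.07,0],[0,0,-0.08,0],[0,0,-0.08,0]]'; python3 -m creep '[[-0.01,0,0,0],[-0.025,0,0,0],[-0.038,0,0,0],[-0.0455,0,0,0],[-0.0455,0,0,0],[-0.0455,0,0,0],[-0.0455,0,0,0]]' -1; python3 to.py 409 56.5 85; python3 - <<'E'
from h import *
im,p=cloud("scene");np.save("scene3.npy",p)
cv2.imwrite("pics/pre.png",cv2.resize(im[165:285,210:330,::-1],(600,600),interpolation=cv2.INTER_CUBIC))
E
```

```text
clock: 12.2
eef_pos: [456.2, 55.4, 159.9]
ee_rot: [1.0, -0.016, 0.002, -0.0]
contact_force: [1.3, -0.4, 0.3]
finger_gap: 0.551
gripper_force: 0.0
clock: 12.9
eef_pos: [410.7, 56.8, 158.4]
ee_rot: [1.0, -0.016, 0.0, -0.0]
contact_force: [-0.4, -0.3, 0.9]
finger_gap: 0.002
gripper_force: 0.0
[-1.7  0.4 73.4] [410.7  56.8 158.4] yaw -1.8529090175733067 [ 9.e-04  0.e+00 -1.e+00] [-0.4 -0.3  0.9]
```

View pics/pre.png

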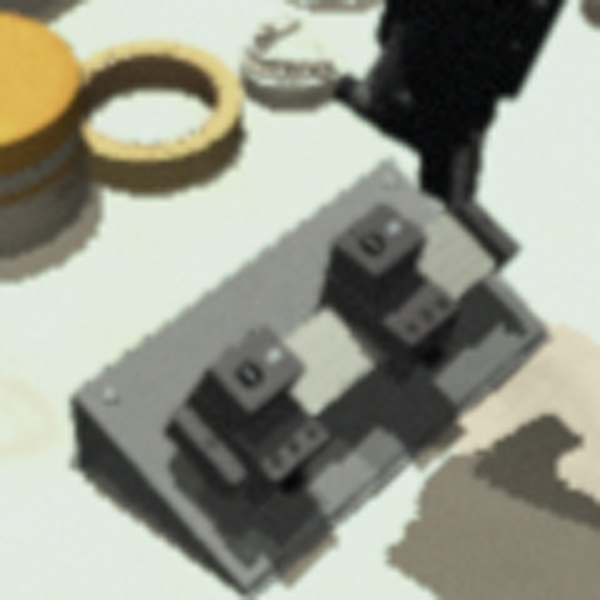

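The module is resting on the rail, hooked, at crop (385,270), with its foot higher than its neighbour's. Next I press on the step.

```bash
python3 -m creep '[[-0.001,0,0.015,0],[-0.001,0,0.035,0],[-0.001,0,0.052,0],[-0.001,0,0.062,0],[-0.001,0,0.068,0],[-0.001,0,0.070,0],[-0.001,0,0.070,0]]'; python3 -m creep '[[0,0,0.0015,0],[0,0,0.003,0],[0,0,0.0045,0],[0,0,0.006,0],[0,0,0.0075,0],[0,0,0.0075,0]]'; python3 to.py 409 56.5 68
```

```text
clock: 13.65
eef_pos: [409.1, 56.8, 88.6]
ee_rot: [1.0, -0.016, 0.0, 0.0]
contact_force: [-0.1, 0.9, -0.4]
finger_gap: 0.004
gripper_force: 0.0
clock: 14.25
eef_pos: [408.8, 56.8, 80.8]
ee_rot: [1.0, -0.016, -0.0, 0.0]
contact_force: [-0.1, 0.2, 0.9]
finger_gap: 0.0
gripper_force: 0.0
[ 0.2  0.3 12.8] [408.8  56.8  80.8] yaw -1.8454102651917677 [-3.e-04 -1.e-04 -1.e+00] [-0.1  0.2  0.9]
```

```bash
python3 -m creep '[[0,0,0.001,0],[0,0,0.002,0],[0,0,0.003,0],[0,0,0.004,0],[0,0,0.004,0]]';python3 -m creep '[[0,0,0.001,0],[0,0,0.002,0],[0,0,0.003,0],[0,0,0.003,0]]'; python3 to.py 409 56.5 68
```

```text
clock: 14.75
eef_pos: [408.8, 56.8, 76.9]
ee_rot: [1.0, -0.016, -0.0, 0.0]
contact_force: [0.2, 0.3, 0.8]
finger_gap: -0.003
gripper_force: 0.3
clock: 15.15
eef_pos: [408.2, 56.8, 73.8]
ee_rot: [1.0, -0.016, -0.001, 0.0]
contact_force: [-1.6, -0.7, 1.6]
finger_gap: -0.001
gripper_force: 1.0
[0.8 0.2 5.8] [408.2  56.8  73.8] yaw -1.8351498479687889 [-1.4e-03 -2.0e-04 -1.0e+00] [-1.6 -0.7  1.6]
```

```bash
python3 -m creep '[[0,0,0.001,0],[0,0,0.002,0],[0,0,0.002,0]]'; python3 -m creep '[[0,0,0.001,0],[0,0,0.0015,0],[0,0,0.0015,0]]'; python3 to.py 409 56.5 68
```

```text
clock: 15.45
eef_pos: [408.0, 56.7, 71.8]
ee_rot: [1.0, -0.016, -0.001, 0.0]
contact_force: [-3.2, 0.4, 2.9]
finger_gap: -0.001
gripper_force: 1.4
clock: 15.75
eef_pos: [410.6, 57.0, 70.4]
ee_rot: [1.0, -0.016, 0.002, -0.0]
contact_force: [0.6, -0.0, -0.4]
finger_gap: 0.005
gripper_force: 0.0
[-1.6  0.5  2.4] [410.6  57.   70.4] yaw -1.8663578776786667 [ 3.2e-03  2.0e-04 -1.0e+00] [ 0.6 -0.  -0.4]
```

```bash
python3 -m creep '[[0,0,0,0],[0,0,0.001,0],[0,0,0.002,0],[0,0,0.002,0]]'; python3 to.py 409 56.5 68; python3 - <<'E'
from h import *
im,p=cloud("scene");np.save("scene4.npy",p)
cv2.imwrite("pics/press.png",cv2.resize(im[165:285,210:330,::-1],(600,600),interpolation=cv2.INTER_CUBIC))
E
```

```text
clock: 16.15
eef_pos: [409.7, 56.9, 68.9]
ee_rot: [1.0, -0.016, -0.0, 0.0]
contact_force: [0.2, -1.0, -0.1]
finger_gap: 0.006
gripper_force: 0.0
[-0.7  0.4  0.9] [409.7  56.9  68.9] yaw -1.8405592772244357 [-5.e-04 -2.e-04 -1.e+00] [ 0.2 -1.  -0.1]
```

View pics/press.png

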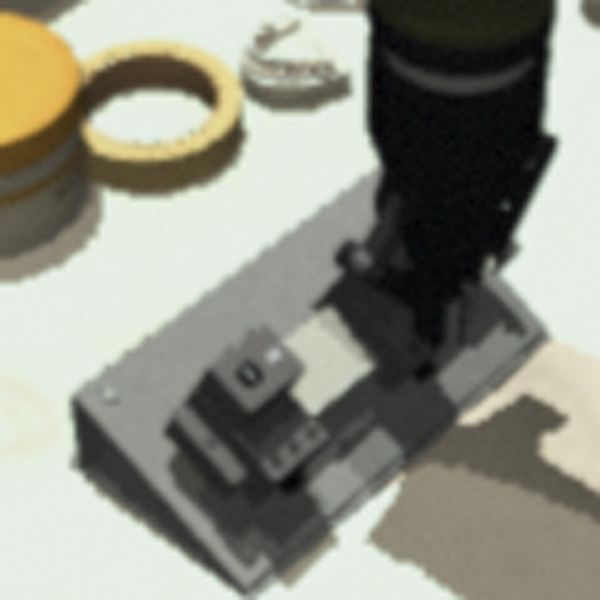

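The finger sits on the foot step near crop (435,340) and the seat state is hidden. The force dropped as it would after a snap, so I'll press on to confirm it's seated.

```bash
python3 -m creep '[[0,0,0.001,0],[0,0,0.002,0],[0,0,0.002,0]]'; python3 -m creep '[[0,0,0.001,0],[0,0,0.0015,0],[0,0,0.0015,0]]'; python3 to.py 409 56.5 68
```

```text
clock: 16.5
eef_pos: [410.0, 57.0, 67.5]
ee_rot: [1.0, -0.016, -0.001, 0.0]
contact_force: [0.0, -0.2, -0.3]
finger_gap: -0.004
gripper_force: 0.0
clock: 16.8
eef_pos: [409.9, 56.9, 66.0]
ee_rot: [1.0, -0.016, -0.001, 0.0]
contact_force: [-0.2, 0.8, -0.3]
finger_gap: -0.003
gripper_force: 0.0
[-0.8  0.5 -2. ] [409.9  56.9  66. ] yaw -1.8729401041867142 [-2.1e-03 -5.0e-04 -1.0e+00] [-0.2  0.8 -0.3]
```

```bash
python3 -m creep '[[0,0,0.001,0],[0,0,0.0015,0],[0,0,0.0015,0]]'; python3 -m creep '[[0,0,0.001,0],[0,0,0.001,0]]'; python3 to.py 409 56.5 68
```

```text
clock: 17.1
eef_pos: [409.9, 56.9, 65.1]
ee_rot: [1.0, -0.016, -0.001, 0.0]
contact_force: [-1.3, 0.8, 8.7]
finger_gap: -0.004
gripper_force: 3.9
clock: 17.3
eef_pos: [409.9, 56.9, 64.6]
ee_rot: [1.0, -0.016, -0.0, -0.0]
contact_force: [-1.5, -0.3, 17.8]
finger_gap: -0.002
gripper_force: 8.0
[-0.9  0.4 -3.4] [409.9  56.9  64.6] yaw -1.875508464833088 [-8.e-04  2.e-04 -1.e+00] [-1.5 -0.3 17.8]
```

Firm contact at z of about 65, so I'll retreat and compare with the neighbour.

```bash
python3 -m creep '[[0,0,-0.01,0],[0,0,-0.03,0],[0,0,-0.06,0],[0,0,-0.1,0],[0,0,-0.13,0],[0,0,-0.14,0]]'; python3 -m creep '[[0,0.03,0,0],[0,0.07,0,0],[0,0.11,0,0],[0,0.15,0,0],[0,0.19,0,0],[0,0.22,0,0],[0,0.24,0,0],[0,0.24,0,0]]'; python3 - <<'E'
from h import *
A=[]
for n in("scene","top"):
    im,p=cloud(n);np.save(n+"5.npy",p)
    a=im[185:285,215:325,::-1] if n=="scene" else im[195:275,190:300,::-1]
    A.append(cv2.resize(a,(400,int(400*a.shape[0]/a.shape[1])),interpolation=cv2.INTER_CUBIC))
    # heights off the rail plane for both modules; top faces expected 45, steps 20
    c,s=np.cos(np.radians(25)),np.sin(np.radians(25)); yw=np.radians(-1.9)
    o=np.array([447.7,55,58.3]); X=np.array([c*np.cos(yw),c*np.sin(yw),s]);Y=np.array([-np.sin(yw),np.cos(yw),0]);Z=np.cross(X,Y)
    d=(p.reshape(-1,3)-o)@np.array([X,Y,Z]).T
    for nm,yc in(("new",1),("old",90)):
        for lab,x0,x1,lo,hi in(("block",0,20,35,60),("step",-30,-8,10,33)):
            k=d[(abs(d[:,1]-yc)<14)&(d[:,0]>x0)&(d[:,0]<x1)&(d[:,2]>lo)&(d[:,2]<hi)]
            if len(k)>10:
                f=np.polyfit(k[:,0],k[:,2],1);print(n,nm,lab,len(k),"h",np.median(k[:,2]).round(1),"pitch",np.degrees(np.arctan(f[0])).round(1))
h=min(a.shape[0] for a in A);cv2.imwrite("pics/fin.png",np.hstack([a[:h] for a in A]))
E
```

```text
clock: 17.9
eef_pos: [411.0, 56.8, 206.0]
ee_rot: [1.0, -0.016, 0.001, 0.0]
contact_force: [0.2, -0.2, -1.3]
finger_gap: 0.001
gripper_force: 0.0
clock: 18.7
eef_pos: [401.9, -186.3, 204.0]
ee_rot: [1.0, -0.019, -0.001, 0.002]
contact_force: [-0.3, -0.4, -0.2]
finger_gap: -0.001
gripper_force: 0.0
scene new block 86 h 45.7 pitch 1.5
scene new step 95 h 19.5 pitch -0.0
scene old block 104 h 44.7 pitch -0.8
scene old step 107 h 19.8 pitch -1.3
top new block 108 h 46.5 pitch 4.2
top new step 67 h 20.5 pitch 2.9
top old block 109 h 45.4 pitch 3.4
top old step 83 h 20.5 pitch 1.2
```

View pics/fin.png

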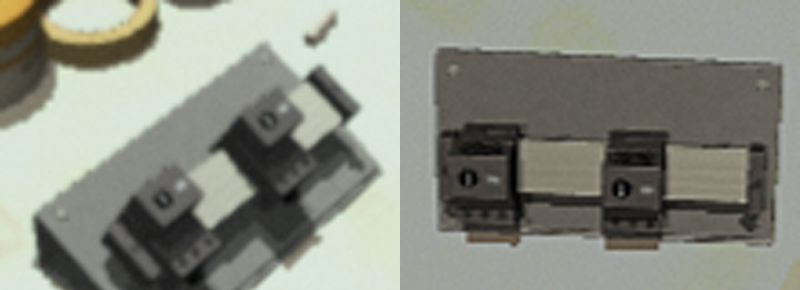

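The new module at crop (625,190) sits like its neighbour at (480,185), with the same step height to within 0.3 mm. I'm handing in.

```bash
python3 -c "from workcell import r; print(r.hand_in())"
```

```text
the job is handed in; nothing more can be done
None
```

The relay module is hooked and appears snapped onto the free stretch of the rail: the force dropped as for a snap, and it sits flat with its step height within about 0.3 mm of its neighbour's. The job was handed in at about 19 s with the robot clear; the highest contact force I read was about 18 N.

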